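# Close a specimen jar and snap its carrier's cover shut

## Task

Get the specimen jar ready for transport: screw its orange cap clockwise until it is fully tight, then set the clear cover over the jar and press it down until both yellow spring catches snap over its blue ears and it sits fully home. Do not let go: finish still holding the cover's knob and pressing it down firmly, with about 12 N. Leave the timer, bottle, dish and USB stick beside the work where they are.

Things in the scene. Friction and masses are not known exactly. Their poses are not given: they have to be found in the camera images.
- carrier: Grey jar carrier, immovable. Origin: centre of its underside, z up. Base plate 160 (x) x 100 (y) x 12 mm. In its middle a white jar of radius 20 mm with an orange screw cap (z = 52 to 74 mm). At each end, |x| = 62 to 76 mm, a grey block 34 mm wide with a yellow spring catch, top at z = 34 mm. Symmetric under a half turn but for a white mark on the -x side.
- cover_seat (a point): Centre of the carrier's deck, where the cover's underside comes to rest: 12 mm above the carrier's underside, axes as the carrier's. A black plinth under the jar, 74 (x) x 60 (y) mm and 26 mm high, its upper 8 mm tapered in by 5 mm a side, stands on the deck and centres the cover, with 2 mm play a side.
- catch_a (a joint): Outward slide (m) of the yellow round spring catch nose at the carrier's +x end, 0 at rest, 0.006 at most; the one at -x is alike. Nose tips at x = +-52.5 mm, 22 mm above the carrier's underside. The ears meet them with the cover 17 mm above its seat; resistance rises to about 10 N, then drops away 10 to 6 mm above the seat, and the noses snap over the ears and draw the cover home.
- jar_cap (a joint): Turn of the captive orange cap about the carrier's z axis, rad: 0 = fully tight (hard stop), grows as it is unscrewed (anticlockwise seen from above), at most 1.6; starts at 0.6 to 1.2. Tighten clockwise; under 0.1 N m. It keeps its height and stays where it is left. When tight, the white line on the cap points to the carrier's -x, at the white mark on the plinth.
- cap_grip (a point): Point on the cap's axis at half its height, 63 mm above the carrier's underside. The cap is 43 to 45 mm across and 22 mm high; grip it from above.
- cover: Loose clear box cover, blue rim, roof and knob, 0.1 to 0.2 kg, open below, standing upright. Origin: centre of its underside, z up. Outside 84 (x) x 70 (y) x 70 mm high to the roof, inside 78 x 64 x 66 mm. Two blue ears, 36 mm wide, 4 mm thick, reach out to x = +-55 mm at the foot. It goes straight down over the jar, its x along the carrier's x, either way round.
- cover_knob (a point): Centre of the top face of the blue bar knob on the cover's roof, 98 mm above the cover's underside; axes as the cover's. The bar is 44 mm long (x), 16 mm thick (y) and 28 mm high above the roof: grip it across y, finger tips close above the roof.
- timer: White timer lying on the table, 60 x 66 x 17 mm, a bystander; origin at the centre of its underside.
- white_bottle: White screw-cap bottle standing on the table, 50 mm across, 84 mm high, a bystander; origin at the centre of its underside.
- small_dish: Small clear round dish on the table, 60 mm across, 16 mm high, a bystander; origin at the centre of its underside.
- usb_stick: Blue USB stick on the table, 18 x 52 x 8 mm, a bystander; origin at the centre of its underside.

How it is judged:
On the way, in this order (a step that is already met when the one before it is completed fails the run):
1. the jar's cap is screwed tight (value of joint jar_cap below 0.1 rad), for 0.2 s.
2. the cover has snapped home on the carrier, over the tight cap (value of joint jar_cap below 0.1 rad and z of cover in the frame of carrier between 0.008 and 0.0145 m and horizontal distance between cover and carrier below 0.005 m and angle between cover's own z axis and vertical below 0.06 rad), for 0.1 s.
At the end, for the whole second after the job is handed in: the cap is within 0.1 rad of tight; the cover is snapped home (underside within 2.5 mm of the deck, within 5 mm of the carrier's centre, level within 0.06 rad); the gripper is still on the cover and presses it on the carrier with more than 6 N (all of step 2 and contact force between cover and carrier above 6 N and contact force between the fingers and cover above 3 N); the arm keeps its last pose, push and grip.
It fails at once if the timer is pushed more than 30 mm from its place (distance of timer from where it was at the start of the episode above 0.03 m).
It fails at once if the white bottle is pushed more than 30 mm from its place (distance of white_bottle from where it was at the start of the episode above 0.03 m).
It fails at once if the small dish is pushed more than 30 mm from its place (distance of small_dish from where it was at the start of the episode above 0.03 m).
It fails at once if the usb stick is pushed more than 30 mm from its place (distance of usb_stick from where it was at the start of the episode above 0.03 m).
It also fails if it takes over 64 s, if anything falls off the work surface, if the arm or the gripper's body presses on something with over 40 N, if the wrist force passes 120 N, or if a joint passes its speed limit or range.

## Robot

A 7-joint arm with a two-finger parallel gripper is mounted at the origin on a cart in front of the work surface, level with it; the furniture and walls round the work are solid. World frame = base frame: x ahead of the robot, y to its left, z up, the work surface at z = 0. Lengths are in m, angles in rad, forces in N, time in s.
With the tool pointing down it reaches from about 0.425 to 0.925 m from the base axis. Payload 6.8 kg.
Tool frame: the origin (TCP) lies at the very end of the fingers, on their centre line; the grasp point (between the pads) lies 19 mm behind it; z points along the fingers, y is the line along which they close (so a half turn about z gives the same grasp; the last joint's range is limited). The gripper opens to 85 mm and grips with 20 to 120 N. Pads are 22 mm wide; open, the fingers measure 114 mm over their backs; the gripper's body (76 mm by 85 mm) begins 54 mm behind the grasp point. The pads swing forward as they close: fully open they stand 13 mm farther back than shut.
Start: joints at [1.123, 0.477, 0.022, 1.555, -0.011, 1.109, -0.083], TCP at [0.225, -0.636, 0.231] pointing down, gripper open.
Joint ranges: [-2.96, 2.96], [-0.34, 2.1], [-1.41, 1.46], [0.24, 2.44], [-1.37, 4.51], [0.17, 1.92], [-2.96, 2.96]. Speed limits (rad/s): [2.39, 2.39, 3.14, 3.14, 3.14, 3.14, 3.14].

## Interface

Orientations are given as a rotation vector (axis times angle).
In Python, from bench import get_obs, grab_frame, hand_in gives the robot as it stands.
- The arm moves only by the tool drive_tool, never from a script. Its argument "rows" is a list of rows, each an object with "offset": the shift along the tool's x, y, z as a fraction of full scale, a list of three; "rotation": the turn, a rotation vector about the tool's x, y, z as a fraction of full scale, a list of three; "claw": the opening, from 0 (shut) to 1 (fully open). In form: [{"offset": [tx, ty, tz], "rotation": [wx, wy, wz], "claw": claw}, ...]. A call has 1 to 20 rows; each row is the pose to reach, as a shift and turn from the pose commanded when the call began, along the tool's axes at that moment; what a row does not reach only later rows make up. Full scale, the value 1, is 0.15 m for a shift and 2 rad for a turn. A row lasts 1/12 s, in which the tool goes at most 41.7 mm and 7.16 degrees, less where a joint would pass 70% of its speed; a pose out of reach is approached as far as the arm can. A call with a number of a shift or a turn outside -1 to 1 is refused whole. A call with a gripper value outside its range is refused whole. The fingers move at their own pace and stop on an object; "force" is the grip in N (left out, the last holds). Time passes only in rows, so rows that repeat a pose let the fingers close. It gives the time, the measured TCP pose, the force, the opening and the grip force at its end, in the units of the state.
- get_obs(): the state, without advancing time (a new reading comes with each control period).
- grab_frame(name): name is "side" or "top"; returns a dict with "frame" (420x560x3 uint8, red, green, blue), "z_map" (420x560 float32, m along the optical axis (not along the pixel's ray), 0 where there is no reading), "vfov" (degrees; the focal length in pixels is half the picture's height over the tangent of half this angle, whatever the lens; pixels are square), "cx", "cy" (the principal point, pixels), "R" (3x3) and "t" (3): a world point X has camera coordinates R X + t. Camera axes: x right, y down, z forward; pixel columns grow to the right and rows downward; lengths in m; the calibration is good to about 2 mm. A picture is of the moment at which its call begins.
- hand_in(): hands the job in; it is judged then, once.
The state is a dict: "clock": time; "joints": joint angles; "qvel": joint speeds; "tau": joint torques, N m; "tcp_pos": TCP position; "orientation": TCP orientation; "contact_force": force on the tool from outside, world axes, zero at the start; "moment": the same for the moment, N m; "grip_width": finger opening in m; "gripper_force": force on a finger pad.
Only numpy, scipy, OpenCV 4.12 (cv2) and the standard library are available. Lean on these libraries where they do the work, as an engineer would, in place of code of your own. Each camera call takes 0.05 s, during which the arm holds its last target. There are 200 camera calls.

## Working session

There is one attempt and no reset: what is moved stays moved. The work goes in short steps, Python scripts to look and compute and a tool call to move; the robot and the scene stay as the last step left them, time stands still between calls to the robot, and variables do not carry over. Pictures are saved under pics/ and viewed, at most 10 in all, crops included, and the job is handed in when it is done.

Besides the shell and the picture viewer there is one more tool, called after "Request:" as a command line: name --argument value ..., lists and objects as JSON in quotes. drive_tool: Moves the arm, as the interface text tells. Its arguments: {"type":"object","properties":{"rows":{"type":"array","items":{"type":"object","properties":{"offset":{"type":"array","items":{"type":"number"}},"rotation":{"type":"array","items":{"type":"number"}},"claw":{"type":"number"}}}},"force":{"type":"number"}},"required":["rows"]}

```bash
mkdir -p pics
cat > h.py <<'E'
import numpy as np, cv2
from bench import get_obs, grab_frame, hand_in
from scipy.spatial.transform import Rotation as Ro
def snap(n):
    d=grab_frame(n); np.savez(f'{n}.npz',**d); return d
def load(n): return dict(np.load(f'{n}.npz'))
def f(d): return 210/np.tan(np.radians(float(d['vfov']))/2)
def world(d,u,v,z=None):
    r=np.array([(u-d['cx'])/f(d),(v-d['cy'])/f(d),1.]); R,t=d['R'],d['t']
    c=-R.T@t; w=R.T@r
    if z is None: return c+w*d['z_map'][int(v),int(u)]
    return c+w*(z-c[2])/w[2]
E
python3 - <<'E'
from h import *
o=get_obs(); print({k:np.round(v,3) for k,v in o.items()})
ims=[]
for n in('side','top'):
    d=snap(n); print(n,d['vfov'],d['cx'],d['cy'],np.round(-d['R'].T@d['t'],3),np.round(d['R'],3).tolist())
    cv2.imwrite(f'pics/{n}0.png',cv2.cvtColor(d['frame'],cv2.COLOR_RGB2BGR))
E
```

```text
{'clock': np.float64(0.0), 'joints': array([ 1.123,  0.478,  0.022,  1.556, -0.011,  1.109, -0.083]), 'qvel': array([ 0.002, -0.   ,  0.   ,  0.002, -0.   , -0.001,  0.   ]), 'tau': array([-0.0000e+00, -5.9646e+01,  1.6080e+00, -2.8120e+01,  1.2000e-02,
        9.0000e-03, -0.0000e+00]), 'tcp_pos': array([ 0.225, -0.636,  0.23 ]), 'orientation': array([-3.095e+00, -5.310e-01,  1.000e-03]), 'contact_force': array([0.202, 0.232, 0.579]), 'moment': array([-0.013, -0.036, -0.049]), 'gripper_force': np.float64(0.0), 'grip_width': np.float64(0.086)}
side 52.53742226687861 281.5367125932519 204.9458242863712 [0.251 0.66  0.943] [[-0.871, -0.491, -0.004], [-0.405, 0.722, -0.562], [0.278, -0.488, -0.827]]
top 51.741555319509935 269.8902477077819 212.12024781574277 [0.362 0.161 1.093] [[0.027, -1.0, 0.008], [-0.981, -0.028, -0.191], [0.192, -0.003, -0.981]]
```

View pics/top0.png

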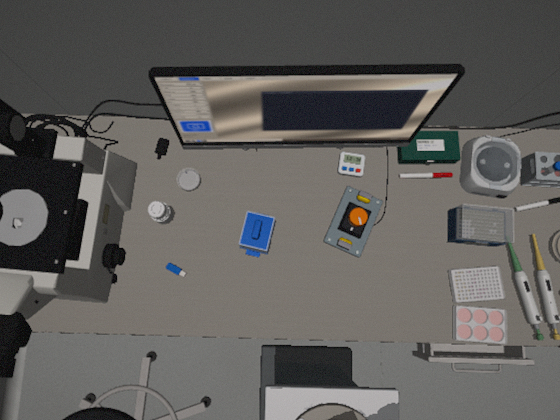

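View pics/side0.png

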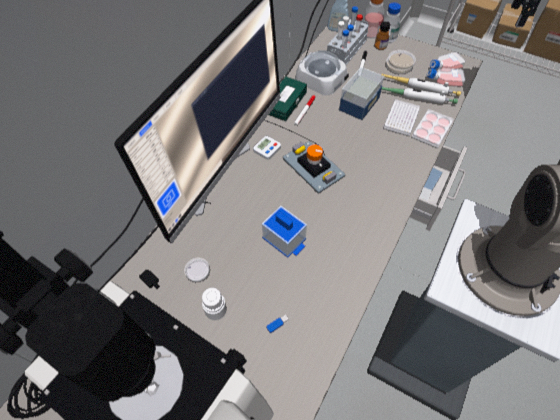

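The overview shows the carrier at about (353,220) in the top view and the cover at about (257,231). The timer is near (351,163), the bottle at (160,212), the dish at (188,180) and the USB stick at (176,269). I'll enlarge the carrier and cover next.

Run:
```python
from h import *
t=load('top'); s=load('side')
def crop(d,x0,y0,w,h,k): return cv2.resize(cv2.cvtColor(d['frame'],cv2.COLOR_RGB2BGR)[y0:y0+h,x0:x0+w],None,fx=k,fy=k,interpolation=cv2.INTER_CUBIC)
cv2.imwrite('pics/c1.png',crop(t,230,175,160,90,5))
a=crop(s,255,135,100,120,5)
cv2.imwrite('pics/c2.png',a)
# quick colour fits
for n,d in(('top',t),('side',s)):
    hsv=cv2.cvtColor(d['frame'],cv2.COLOR_RGB2HSV)
    for nm,lo,hi in(('orange',(5,150,120),(18,255,255)),('yellow',(20,120,90),(33,255,255)),('blue',(100,150,60),(125,255,255))):
        m=cv2.inRange(hsv,lo,hi); k,l,st,c=cv2.connectedComponentsWithStats(m)
        for i in range(1,k):
            if st[i,4]>25: 
                u,v=c[i]; print(n,nm,st[i],np.round(c[i],1),np.round(world(d,u,v),3))
```

```text
top orange [350 208  18  17 228] [358.1 215.7] [ 0.558 -0.054  0.074]
top yellow [357 195  13   8  56] [362.9 198.8] [ 0.61  -0.075  0.031]
top yellow [532 235  13  35 137] [537.9 255.2] [ 0.481 -0.511  0.023]
top yellow [339 238  13   7  37] [345.6 240.3] [ 0.503 -0.032  0.03 ]
top yellow [554 329   6  10  34] [556.1 334.9] [ 0.29  -0.538  0.022]
top blue [180  78  18   2  36] [188.5  78.5] [0.732 0.308 0.394]
top blue [181 121  29  10 238] [195.4 125.9] [0.72  0.324 0.208]
top blue [555 162   5   8  36] [557.2 165.3] [0.362 0.161 1.093]
top blue [241 213  32  36 808] [256.6 230.4] [0.511 0.188 0.102]
top blue [246 249  14   8  65] [252.5 252.6] [0.469 0.199 0.003]
top blue [166 263  15  11  93] [173. 268.] [0.425 0.395 0.008]
side orange [307 144  16  17 175] [314.4 151.7] [ 0.552 -0.047  0.073]
side yellow [390  76  18   7  48] [400.2  79.2] [ 0.468 -0.509  0.019]
side yellow [295 145  10   9  52] [299.8 149.5] [ 0.607 -0.07   0.03 ]
side blue [388   3  13  11 115] [394.    7.9] [ 0.589 -0.706  0.128]
side blue [352   7   6   5  27] [354.6   8.9] [ 0.707 -0.648  0.12 ]
side blue [343  24  10  12  59] [347.6  29.9] [ 0.685 -0.547  0.106]
side blue [428  60  12  18  77] [434.   69.3] [ 0.384 -0.587  0.036]
side blue [140 122  12  13  44] [145.4 127.9] [0.73  0.31  0.393]
side blue [158 183  21  32 286] [167.9 198.3] [0.718 0.329 0.206]
side blue [264 208  40  34 687] [284.  224.1] [0.51  0.197 0.08 ]
side blue [292 243  13  12  65] [298.2 248.7] [0.466 0.202 0.005]
side blue [267 318  16  14 116] [274.6 324.8] [0.421 0.398 0.008]
```

View pics/c1.png

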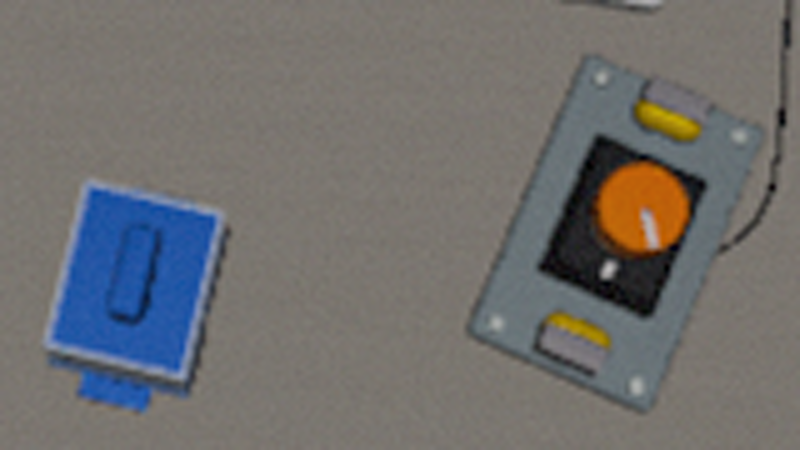

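View pics/c2.png

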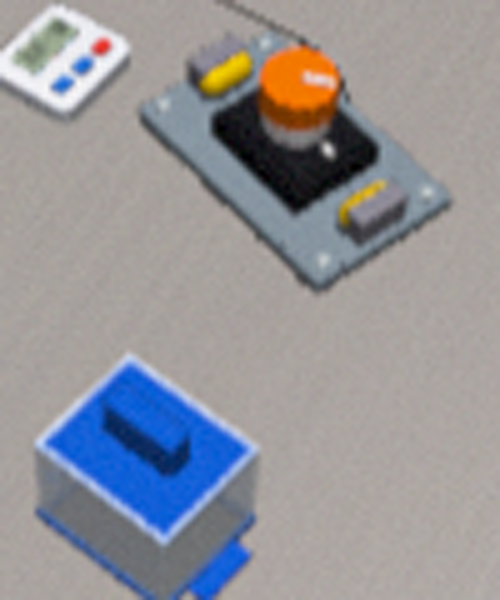

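Run:
```python
from h import *
t=load('top'); s=load('side')
def P(d,o,pts,z): return np.array([world(d,o[0]+(x+.5)/5-.5,o[1]+(y+.5)/5-.5,z) for x,y in pts])
T=(230,175);S=(255,135)
b=P(t,T,[(587,57),(762,128),(648,410),(470,332)],.012)
r=P(t,T,[(90,183),(225,213),(186,378),(47,350)],.070)
rs=P(s,S,[(128,355),(258,450),(165,543),(38,442)],.070)
kn=P(t,T,[(133,225),(159,223),(137,320),(110,318)],.098)
cap=P(t,T,[(643,208),(651,247)],.074)
caps=P(s,S,[(300,74),(333,80)],.074)
def rep(n,q):
    e=[np.linalg.norm(q[i][:2]-q[(i+1)%4][:2]) for i in range(4)]
    ax=(q[0]+q[1]-q[2]-q[3])[:2]; ay=(q[0]+q[3]-q[1]-q[2])[:2]
    print(n,q.mean(0).round(4),np.round(e,4),'yaw',np.degrees(np.arctan2(ax[1],ax[0])).round(1),np.degrees(np.arctan2(-ay[0],ay[1])).round(1))
rep('base',b);rep('roof',r);rep('knob',kn)
# side: order image top, right, bottom, left
for i in (0,1):print(i);rep('roofs',np.roll(rs,i,0))
for c in(cap,caps): print('cap',c[0].round(4),'line',np.degrees(np.arctan2(*(c[1]-c[0])[1::-1])).round(1))
bs=P(s,S,[(145,115),(318,290),(450,203)],.012); print('base side ctr',((bs[0]+bs[2])/2).round(4),np.linalg.norm(bs[0]-bs[1]),np.linalg.norm(bs[1]-bs[2]),np.degrees(np.arctan2(*(bs[0]-bs[1])[1::-1])))
# depth cloud checks
def cloud(d):
    v,u=np.mgrid[0:420,0:560]; z=d['z_map']; r=np.stack([(u-d['cx'])/f(d),(v-d['cy'])/f(d),np.ones_like(z)],-1)*z[...,None]
    w=(r-d['t'])@d['R']; return w[z>0]
for n,d in(('top',t),('side',s)):
    w=cloud(d)
    for nm,c,z0,z1,R in(('roof',(.51,.188),.062,.078,.07),('knob',(.51,.188),.092,.105,.05),('cap',(.557,-.054),.068,.08,.03)):
        m=(np.hypot(w[:,0]-c[0],w[:,1]-c[1])<R)&(w[:,2]>z0)&(w[:,2]<z1); q=w[m]
        print(n,nm,m.sum(),cv2.minAreaRect((q[:,:2]*1000).astype(np.float32)),np.median(q[:,2]).round(4))
o=get_obs();print(Ro.from_rotvec(o['orientation']).as_matrix().round(3).tolist())
```

```text
base [ 0.5568 -0.0539  0.012 ] [0.0961 0.1581 0.0964 0.1563] yaw -22.5 -21.8
roof [0.5153 0.1874 0.07  ] [0.0666 0.0816 0.0673 0.0831] yaw -11.9 -10.5
knob [0.5153 0.1879 0.098 ] [0.0122 0.0467 0.0125 0.0449] yaw -11.3 1.7
0
roofs [0.513  0.1907 0.07  ] [0.0835 0.068  0.0824 0.0666] yaw -101.7 -102.5
1
roofs [0.513  0.1907 0.07  ] [0.0666 0.0835 0.068  0.0824] yaw -12.5 -11.7
cap [ 0.5566 -0.054   0.074 ] line -169.2
cap [ 0.555  -0.0541  0.074 ] line -164.5
base side ctr [ 0.5504 -0.0475  0.012 ] 0.1547270971655105 0.0964933200627894 -23.65683766148564
top roof 888 ((515.4324951171875, 189.49349975585938), (70.14234924316406, 84.34751892089844), 78.0417709350586) 0.0693
top knob 126 ((515.195068359375, 189.55191040039062), (15.529091835021973, 44.03755187988281), 77.95600128173828) 0.0969
top cap 257 ((555.8837280273438, -53.598594665527344), (43.89676284790039, 41.40715026855469), 19.771562576293945) 0.0733
side roof 771 ((513.8297119140625, 190.4551544189453), (72.2585220336914, 86.04108428955078), 78.64737701416016) 0.0704
side knob 121 ((512.5713500976562, 191.41798400878906), (17.011699676513672, 43.10116958618164), 80.9131851196289) 0.0979
side cap 170 ((554.6823120117188, -51.854949951171875), (42.752105712890625, 41.637298583984375), 7.982170581817627) 0.0743
[[0.943, 0.333, -0.001], [0.333, -0.943, 0.001], [-0.0, -0.002, -1.0]]
```

The carrier is at about (0.556, -0.0535) with yaw -22.3° and the cover at about (0.5145, 0.1895) with yaw -11.7°, and the sizes agree with those given. The cap is about 0.62 rad loose, so I'll move to above it.

Request:
drive_tool --rows '[{"offset": [0.84, -0.73, 0], "rotation": [0, 0, 0], "claw": 1}, {"offset": [0.84, -0.73, 0], "rotation": [0, 0, 0], "claw": 1}, {"offset": [0.84, -0.73, 0], "rotation": [0, 0, 0], "claw": 1}, {"offset": [0.84, -0.73, 0], "rotation": [0, 0, 0], "claw": 1}, {"offset": [0.84, -0.73, 0], "rotation": [0, 0, 0], "claw": 1}, {"offset": [0.84, -0.73, 0], "rotation": [0, 0, 0], "claw": 1}]' --force 40

```text
clock: 0.6
tcp_pos: [0.3093, -0.4887, 0.2313]
orientation: [-3.094, -0.539, -0.001]
contact_force: [-0.1, -1.0, 1.0]
grip_width: 0.0854
gripper_force: 0.0
```

Request:
drive_tool --rows '[{"offset": [0.84, -0.73, 0], "rotation": [0, 0, 0], "claw": 1}, {"offset": [0.84, -0.73, 0], "rotation": [0, 0, 0], "claw": 1}, {"offset": [0.84, -0.73, 0], "rotation": [0, 0, 0], "claw": 1}, {"offset": [0.84, -0.73, 0], "rotation": [0, 0, 0], "claw": 1}, {"offset": [0.84, -0.73, 0], "rotation": [0, 0, 0], "claw": 1}, {"offset": [0.84, -0.73, 0], "rotation": [0, 0, 0], "claw": 1}]'

```text
clock: 1.1
tcp_pos: [0.3905, -0.3451, 0.2313]
orientation: [-3.095, -0.536, -0.0]
contact_force: [0.2, 0.8, -0.2]
grip_width: 0.0851
gripper_force: 0.0
```

Request:
drive_tool --rows '[{"offset": [0.84, -0.73, 0], "rotation": [0, 0, 0], "claw": 1}, {"offset": [0.84, -0.73, 0], "rotation": [0, 0, 0], "claw": 1}, {"offset": [0.84, -0.73, 0], "rotation": [0, 0, 0], "claw": 1}, {"offset": [0.84, -0.73, 0], "rotation": [0, 0, 0], "claw": 1}, {"offset": [0.84, -0.73, 0], "rotation": [0, 0, 0], "claw": 1}, {"offset": [0.84, -0.73, 0], "rotation": [0, 0, 0], "claw": 1}]'

```text
clock: 1.6
tcp_pos: [0.4727, -0.2008, 0.2312]
orientation: [3.096, 0.534, 0.0]
contact_force: [0.1, -0.8, -0.5]
grip_width: 0.0852
gripper_force: 0.0
```

Request:
drive_tool --rows '[{"offset": [0.84, -0.73, 0], "rotation": [0, 0, 0], "claw": 1}, {"offset": [0.84, -0.73, 0], "rotation": [0, 0, 0], "claw": 1}, {"offset": [0.84, -0.73, 0], "rotation": [0, 0, 0], "claw": 1}, {"offset": [0.84, -0.73, 0], "rotation": [0, 0, 0], "claw": 1}, {"offset": [0.84, -0.73, 0], "rotation": [0, 0, 0], "claw": 1}, {"offset": [0.84, -0.73, 0], "rotation": [0, 0, 0], "claw": 1}]'

```text
clock: 2.1
tcp_pos: [0.555, -0.0563, 0.2308]
orientation: [3.096, 0.532, -0.001]
contact_force: [0.2, -1.4, -1.7]
grip_width: 0.0852
gripper_force: 0.0
```

```bash
cat >> h.py <<'E'
def go(x,y,z,yaw):
    o=get_obs(); R=Ro.from_rotvec(o['orientation']); c=np.radians(yaw)
    T=Ro.from_matrix(np.array([[np.cos(c),np.sin(c),0],[np.sin(c),-np.cos(c),0],[0,0,-1]]))
    print('t',o['clock'].round(2),'tcp',o['tcp_pos'].round(4),'F',o['contact_force'].round(1),'M',o['moment'].round(2),'w',o['grip_width'].round(4),'gf',o['gripper_force'].round(1),'yaw',np.degrees(np.arctan2(R.as_matrix()[1,0],R.as_matrix()[0,0])).round(2))
    print('offset',(R.inv().apply(np.array([x,y,z])-o['tcp_pos'])/.15).round(3),'rot',((R.inv()*T).as_rotvec()/2).round(4))
E
python3 -c "
from h import *
go(.556,-.0535,.046,19.4)"
```

```text
Traceback (most recent call last):
  File "h.py", line 16, in go
    print('t',o['clock'].round(2),'tcp',o['tcp_pos'].round(4),'F',o['contact_force'].round(1),'M',o['moment'].round(2),'w',o['grip_width'].round(4),'gf',o['gripper_force'].round(1),'yaw',np.degrees(np.arctan2(R.as_matrix()[1,0],R.as_matrix()[0,0])).round(2))
              ^^^^^^^^^^^^^^^^
AttributeError: 'float' object has no attribute 'round'
```

Request:
drive_tool --rows '[{"offset": [0.013, -0.015, 0.3], "rotation": [0, 0, 0], "claw": 1}, {"offset": [0.013, -0.015, 0.6], "rotation": [0, 0, 0], "claw": 1}, {"offset": [0.013, -0.015, 0.8], "rotation": [0, 0, 0], "claw": 1}, {"offset": [0.013, -0.015, 0.8], "rotation": [0, 0, 0], "claw": 1}, {"offset": [0.013, -0.015, 0.8], "rotation": [0, 0, 0], "claw": 1}, {"offset": [0.013, -0.015, 0.8], "rotation": [0, 0, 0], "claw": 1}]'

```text
clock: 2.6
tcp_pos: [0.5563, -0.055, 0.113]
orientation: [3.096, 0.526, 0.003]
contact_force: [0.4, -0.9, 0.2]
grip_width: 0.0854
gripper_force: 0.0
```

```bash
sed -i "s/o\['clock'\].round(2)/round(float(o['clock']),2)/; s/    o=get_obs(); R=Ro/    o={k:np.asarray(v) for k,v in get_obs().items()}; R=Ro/" h.py
python3 -c "
from h import *
go(.556,-.0535,.046,19.4)
d=snap('side');cv2.imwrite('pics/c3.png',cv2.resize(cv2.cvtColor(d['frame'],cv2.COLOR_RGB2BGR)[40:220,220:420],None,fx=3,fy=3))"
```

```text
t 2.6 tcp [ 0.5563 -0.055   0.113 ] F [ 0.4 -0.9  0.2] M [-0.01 -0.06 -0.03] w 0.0854 gf 0.0 yaw 19.29
offset [ 0.001 -0.011  0.447] rot [ 0.0008 -0.0008 -0.0009]
```

View pics/c3.png

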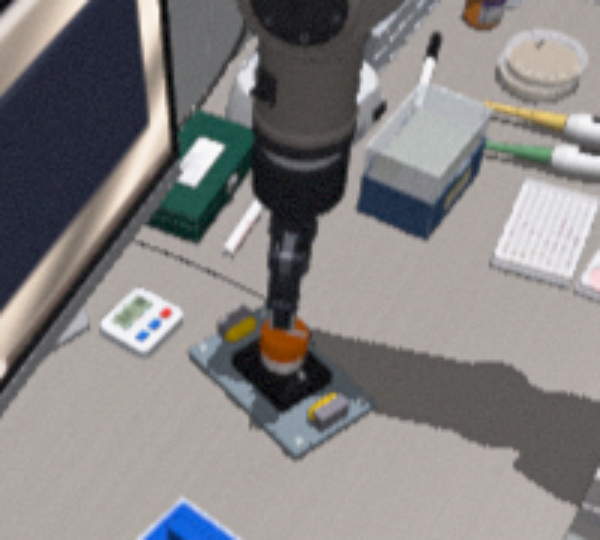

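The gripper stands centred over the cap, at crop pixel (283,335), and clear of the timer. Next I'll descend and grip.

Request:
drive_tool --rows '[{"offset": [0, -0.008, 0.15], "rotation": [0, 0, 0], "claw": 1}, {"offset": [0, -0.008, 0.3], "rotation": [0, 0, 0], "claw": 1}, {"offset": [0, -0.008, 0.44], "rotation": [0, 0, 0], "claw": 1}, {"offset": [0, -0.008, 0.44], "rotation": [0, 0, 0], "claw": 1}, {"offset": [0, -0.008, 0.44], "rotation": [0, 0, 0], "claw": 1}, {"offset": [0, -0.008, 0.44], "rotation": [0, 0, 0], "claw": 0.3}, {"offset": [0, -0.008, 0.44], "rotation": [0, 0, 0], "claw": 0.3}, {"offset": [0, -0.008, 0.44], "rotation": [0, 0, 0], "claw": 0.3}, {"offset": [0, -0.008, 0.44], "rotation": [0, 0, 0], "claw": 0.3}, {"offset": [0, -0.008, 0.44], "rotation": [0, 0, 0], "claw": 0.3}, {"offset": [0, -0.008, 0.44], "rotation": [0, 0, 0], "claw": 0.3}, {"offset": [0, -0.008, 0.44], "rotation": [0, 0, 0], "claw": 0.3}, {"offset": [0, -0.008, 0.44], "rotation": [0, 0, 0], "claw": 0.3}]' --force 40

```text
clock: 3.73
tcp_pos: [0.556, -0.052, 0.0469]
orientation: [3.095, 0.531, 0.003]
contact_force: [-1.2, -0.8, 7.8]
grip_width: 0.0417
gripper_force: 39.6
```

```bash
python3 -c "
from h import *
go(.556,-.0535,.046,-22.3)"
```

```text
t 3.73 tcp [ 0.556  -0.052   0.0469] F [-1.2 -0.8  7.8] M [-0.28  0.33  0.  ] w 0.0417 gf 39.6 yaw 19.45
offset [-0.003  0.01   0.006] rot [ 3.000e-04 -1.200e-03  3.644e-01]
```

Request:
drive_tool --rows '[{"offset": [0, 0, 0], "rotation": [0, 0, 0.03], "claw": 0.3}, {"offset": [0, 0, 0], "rotation": [0, 0, 0.06], "claw": 0.3}, {"offset": [0, 0, 0], "rotation": [0, 0, 0.09], "claw": 0.3}, {"offset": [0, 0, 0], "rotation": [0, 0, 0.12], "claw": 0.3}, {"offset": [0, 0, 0], "rotation": [0, 0, 0.15], "claw": 0.3}, {"offset": [0, 0, 0], "rotation": [0, 0, 0.18], "claw": 0.3}, {"offset": [0, 0, 0], "rotation": [0, 0, 0.21], "claw": 0.3}, {"offset": [0, 0, 0], "rotation": [0, 0, 0.24], "claw": 0.3}, {"offset": [0, 0, 0], "rotation": [0, 0, 0.26], "claw": 0.3}, {"offset": [0, 0, 0], "rotation": [0, 0, 0.26], "claw": 0.3}, {"offset": [0, 0, 0], "rotation": [0, 0, 0.26], "claw": 0.3}]'

```text
clock: 4.65
tcp_pos: [0.556, -0.0523, 0.0469]
orientation: [3.128, -0.284, 0.004]
contact_force: [-1.0, -1.2, 7.7]
grip_width: 0.0419
gripper_force: 39.6
```

```bash
python3 -c "
from h import *
go(.556,-.0535,.046,-22.3)"
```

```text
t 4.65 tcp [ 0.556  -0.0523  0.0469] F [-1.  -1.2  7.7] M [-0.39  0.28 -0.12] w 0.0419 gf 39.6 yaw -10.37
offset [0.002 0.008 0.006] rot [ 1.000e-04 -1.200e-03  1.041e-01]
```

Request:
drive_tool --rows '[{"offset": [0, 0, 0], "rotation": [0, 0, 0.02], "claw": 0.3}, {"offset": [0, 0, 0], "rotation": [0, 0, 0.04], "claw": 0.3}, {"offset": [0, 0, 0], "rotation": [0, 0, 0.06], "claw": 0.3}, {"offset": [0, 0, 0], "rotation": [0, 0, 0.075], "claw": 0.3}, {"offset": [0, 0, 0], "rotation": [0, 0, 0.075], "claw": 0.3}, {"offset": [0, 0, 0], "rotation": [0, 0, 0.075], "claw": 0.3}]'

```text
clock: 5.15
tcp_pos: [0.5559, -0.0524, 0.0469]
orientation: [3.098, -0.511, 0.004]
contact_force: [-0.9, -3.1, 7.5]
grip_width: 0.0418
gripper_force: 39.7
```

```bash
python3 -c "
from h import *
go(.556,-.0535,.046,-22.3)"
```

```text
t 5.15 tcp [ 0.5559 -0.0524  0.0469] F [-0.9 -3.1  7.5] M [-0.62  0.33  1.2 ] w 0.0418 gf 39.7 yaw -18.73
offset [0.003 0.007 0.006] rot [ 0.0005 -0.0014  0.0312]
```

The moment jumped to 1.2 N m after about 38°, so the cap is at its stop. I'll release, lift and verify.

Request:
drive_tool --rows '[{"offset": [0, 0, 0], "rotation": [0, 0, 0], "claw": 1}, {"offset": [0, 0, 0], "rotation": [0, 0, 0], "claw": 1}, {"offset": [0, 0, 0], "rotation": [0, 0, 0], "claw": 1}, {"offset": [0, 0, 0], "rotation": [0, 0, 0], "claw": 1}, {"offset": [0, 0, 0], "rotation": [0, 0, 0], "claw": 1}, {"offset": [0, 0, -0.2], "rotation": [0, 0, 0], "claw": 1}, {"offset": [0, 0, -0.45], "rotation": [0, 0, 0], "claw": 1}, {"offset": [0, 0, -0.7], "rotation": [0, 0, 0], "claw": 1}, {"offset": [0, 0, -1], "rotation": [0, 0, 0], "claw": 1}, {"offset": [0, 0, -1], "rotation": [0, 0, 0], "claw": 1}, {"offset": [0, 0, -1], "rotation": [0, 0, 0], "claw": 1}]'

```text
clock: 6.07
tcp_pos: [0.5569, -0.0516, 0.1984]
orientation: [-3.098, 0.516, -0.01]
contact_force: [0.1, -0.0, -0.3]
grip_width: 0.0856
gripper_force: 0.0
```

```bash
python3 -c "
from h import *
go(.5145,.1895,.197,-11.7)"
```

```text
t 6.07 tcp [ 0.5569 -0.0516  0.1984] F [ 0.1 -0.  -0.3] M [ 0.02 -0.01 -0.01] w 0.0856 gf 0.0 yaw -18.93
offset [-0.789 -1.428  0.008] rot [-0.0008 -0.0031 -0.0631]
```

Request:
drive_tool --rows '[{"offset": [-0.39, -0.71, 0], "rotation": [0, 0, 0], "claw": 1}, {"offset": [-0.39, -0.71, 0], "rotation": [0, 0, 0], "claw": 1}, {"offset": [-0.39, -0.71, 0], "rotation": [0, 0, 0], "claw": 1}, {"offset": [-0.39, -0.71, 0], "rotation": [0, 0, 0], "claw": 1}, {"offset": [-0.39, -0.71, 0], "rotation": [0, 0, 0], "claw": 1}]'

```text
clock: 6.48
tcp_pos: [0.5326, 0.0709, 0.1938]
orientation: [3.1, -0.507, -0.004]
contact_force: [0.7, 0.2, -0.3]
grip_width: 0.0852
gripper_force: 0.0
```

Request:
drive_tool --rows '[{"offset": [-0.39, -0.71, 0], "rotation": [0, -0.003, -0.063], "claw": 1}, {"offset": [-0.39, -0.71, 0], "rotation": [0, -0.003, -0.063], "claw": 1}, {"offset": [-0.39, -0.71, 0], "rotation": [0, -0.003, -0.063], "claw": 1}, {"offset": [-0.39, -0.71, 0], "rotation": [0, -0.003, -0.063], "claw": 1}, {"offset": [-0.39, -0.71, 0], "rotation": [0, -0.003, -0.063], "claw": 1}, {"offset": [-0.39, -0.71, 0], "rotation": [0, -0.003, -0.063], "claw": 1}]'

```text
clock: 6.98
tcp_pos: [0.5134, 0.1858, 0.1942]
orientation: [3.124, -0.323, -0.011]
contact_force: [-0.4, -1.2, -0.1]
grip_width: 0.0854
gripper_force: 0.0
```

```bash
python3 -c "
from h import *
go(.5145,.1895,.074,-11.7)
a=snap('top');b=snap('side')
c=lambda d,x,y:cv2.resize(cv2.cvtColor(d['frame'],cv2.COLOR_RGB2BGR)[y:y+120,x:x+80],None,fx=5,fy=5,interpolation=cv2.INTER_CUBIC)
cv2.imwrite('pics/c4.png',np.hstack([c(a,315,165),c(b,275,115)]))"
```

```text
t 6.98 tcp [0.5134 0.1858 0.1942] F [-0.4 -1.2 -0.1] M [ 0.04  0.02 -0.03] w 0.0854 gf 0.0 yaw -11.8
offset [ 0.008 -0.027  0.801] rot [ 0.0008  0.0035 -0.0009]
```

View pics/c4.png

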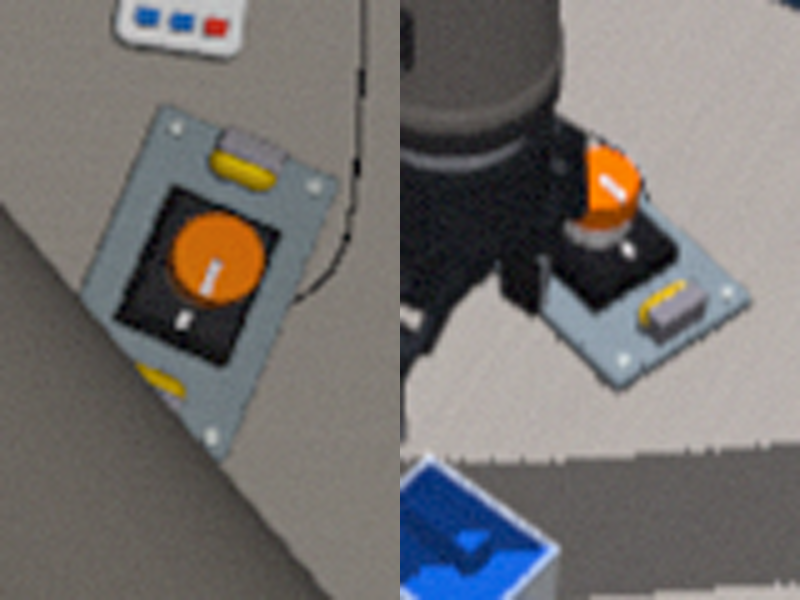

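In the top crop the cap line runs from about (214,262) to (208,292), close to the direction of the plinth mark at (184,320). I'll compute the residual angle before going on.

Run:
```python
from h import *
for n,(x0,y0),box in(('top',(315,165),(170,210,268,305)),('side',(275,115),(585-400,140,645-400,230))):
    d=load(n); im=cv2.resize(d['frame'][y0:y0+120,x0:x0+80],None,fx=5,fy=5,interpolation=cv2.INTER_CUBIC).astype(int)
    m=np.zeros(im.shape[:2],bool); a,b,c,e=box; s=im[b:e,a:c]; m[b:e,a:c]=(s[...,2]>110)&(s[...,0]>150)
    v,u=np.nonzero(m); w=np.array([world(d,x0+(p+.5)/5-.5,y0+(q+.5)/5-.5,.074)[:2] for p,q in zip(u,v)])
    c0=w.mean(0); V=np.linalg.svd(w-c0)[2][0]; V*=-np.sign(V[0])
    k=c0-np.array([.556,-.0528])
    print(n,len(u),c0.round(4),'line',np.degrees(np.arctan2(V[1],V[0])).round(1),'from centre',np.degrees(np.arctan2(k[1],k[0])).round(1),np.linalg.norm(k))
```

```text
top 363 [ 0.547  -0.0502] line 157.7 from centre 163.8 0.009348234382872527
side 1110 [ 0.5472 -0.0673] line 103.6 from centre -121.2 0.016952951978181096
```

In the top view the cap line points at 157.7° against the carrier's -x at 157.5°, so it is tight. The side fit picked up other pixels, so I'm ignoring it. Next I'll grasp the knob.

Request:
drive_tool --rows '[{"offset": [0.008, -0.025, 0.2], "rotation": [0, 0.003, 0], "claw": 1}, {"offset": [0.008, -0.025, 0.4], "rotation": [0, 0.003, 0], "claw": 1}, {"offset": [0.008, -0.025, 0.6], "rotation": [0, 0.003, 0], "claw": 1}, {"offset": [0.008, -0.025, 0.7], "rotation": [0, 0.003, 0], "claw": 1}, {"offset": [0.008, -0.025, 0.79], "rotation": [0, 0.003, 0], "claw": 1}, {"offset": [0.008, -0.025, 0.79], "rotation": [0, 0.003, 0], "claw": 1}, {"offset": [0.008, -0.025, 0.79], "rotation": [0, 0.003, 0], "claw": 1}]'

```text
clock: 7.67
tcp_pos: [0.5146, 0.1897, 0.0763]
orientation: [3.124, -0.324, -0.002]
contact_force: [-0.3, 0.1, 0.1]
grip_width: 0.0853
gripper_force: 0.0
```

Request:
drive_tool --rows '[{"offset": [0, 0, 0], "rotation": [0, 0, 0], "claw": 0.5}, {"offset": [0, 0, 0], "rotation": [0, 0, 0], "claw": 0.4}, {"offset": [0, 0, 0], "rotation": [0, 0, 0], "claw": 0.3}, {"offset": [0, 0, 0], "rotation": [0, 0, 0], "claw": 0.2}, {"offset": [0, 0, 0], "rotation": [0, 0, 0], "claw": 0.1}, {"offset": [0, 0, 0], "rotation": [0, 0, 0], "claw": 0}, {"offset": [0, 0, 0], "rotation": [0, 0, 0], "claw": 0}, {"offset": [0, 0, 0], "rotation": [0, 0, 0], "claw": 0}, {"offset": [0, 0, 0], "rotation": [0, 0, 0], "claw": 0}, {"offset": [0, 0, 0], "rotation": [0, 0, 0], "claw": 0}, {"offset": [0, 0, 0], "rotation": [0, 0, 0], "claw": 0}, {"offset": [0, 0, 0], "rotation": [0, 0, 0], "claw": 0}]' --force 60

```text
clock: 8.67
tcp_pos: [0.5147, 0.1915, 0.0772]
orientation: [-3.125, 0.32, -0.001]
contact_force: [-0.9, -0.2, 4.7]
grip_width: 0.0148
gripper_force: 61.6
```

```bash
python3 -c "
from h import *
go(.5145,.1895,.074,-11.7)"
```

```text
t 8.67 tcp [0.5147 0.1915 0.0772] F [-0.9 -0.2  4.7] M [-0.1   0.3   0.02] w 0.0148 gf 61.6 yaw -11.7
offset [0.001 0.013 0.021] rot [-0.0003 -0.0002  0.    ]
```

Request:
drive_tool --rows '[{"offset": [0, 0, -0.05], "rotation": [0, 0, 0], "claw": 0}, {"offset": [0, 0, -0.15], "rotation": [0, 0, 0], "claw": 0}, {"offset": [0, 0, -0.3], "rotation": [0, 0, 0], "claw": 0}, {"offset": [0, 0, -0.45], "rotation": [0, 0, 0], "claw": 0}, {"offset": [0, 0, -0.6], "rotation": [0, 0, 0], "claw": 0}, {"offset": [0, 0, -0.75], "rotation": [0, 0, 0], "claw": 0}, {"offset": [0, 0, -0.85], "rotation": [0, 0, 0], "claw": 0}, {"offset": [0, 0, -0.85], "rotation": [0, 0, 0], "claw": 0}, {"offset": [0, 0, -0.85], "rotation": [0, 0, 0], "claw": 0}]'

```text
clock: 9.42
tcp_pos: [0.5147, 0.1915, 0.2048]
orientation: [-3.124, 0.32, -0.002]
contact_force: [-0.1, -0.0, -1.4]
grip_width: 0.0146
gripper_force: 60.8
```

```bash
python3 -c "
from h import *
go(.5555,-.0522,.2,-22.3)"
```

```text
t 9.42 tcp [0.5147 0.1915 0.2048] F [-0.1 -0.  -1.4] M [-0.08  0.06  0.03] w 0.0146 gf 60.8 yaw -11.7
offset [0.596 1.536 0.031] rot [-0.0006 -0.0005  0.0925]
```

Request:
drive_tool --rows '[{"offset": [0.06, 0.15, 0], "rotation": [0, 0, 0], "claw": 0}, {"offset": [0.12, 0.3, 0], "rotation": [0, 0, 0], "claw": 0}, {"offset": [0.18, 0.45, 0], "rotation": [0, 0, 0], "claw": 0}, {"offset": [0.24, 0.6, 0], "rotation": [0, 0, 0], "claw": 0}, {"offset": [0.3, 0.77, 0], "rotation": [0, 0, 0], "claw": 0}, {"offset": [0.3, 0.77, 0], "rotation": [0, 0, 0], "claw": 0}]'

```text
clock: 9.92
tcp_pos: [0.5347, 0.0622, 0.2023]
orientation: [3.12, -0.332, -0.004]
contact_force: [-0.2, -0.6, -1.1]
grip_width: 0.0146
gripper_force: 60.8
```

Request:
drive_tool --rows '[{"offset": [0.06, 0.15, 0], "rotation": [0, 0, 0.02], "claw": 0}, {"offset": [0.12, 0.3, 0], "rotation": [0, 0, 0.04], "claw": 0}, {"offset": [0.18, 0.45, 0], "rotation": [0, 0, 0.06], "claw": 0}, {"offset": [0.24, 0.6, 0], "rotation": [0, 0, 0.08], "claw": 0}, {"offset": [0.3, 0.77, 0], "rotation": [0, 0, 0.0925], "claw": 0}, {"offset": [0.3, 0.77, 0], "rotation": [0, 0, 0.0925], "claw": 0}, {"offset": [0.3, 0.77, 0], "rotation": [0, 0, 0.0925], "claw": 0}]'

```text
clock: 10.5
tcp_pos: [0.5548, -0.0549, 0.2025]
orientation: [3.08, -0.613, -0.004]
contact_force: [0.3, 0.7, -0.4]
grip_width: 0.0147
gripper_force: 60.7
```

```bash
python3 -c "
from h import *
go(.5555,-.0522,.18,-22.3)
a=snap('top');b=snap('side')
c=lambda d,x,y:cv2.resize(cv2.cvtColor(d['frame'],cv2.COLOR_RGB2BGR)[y:y+120,x:x+80],None,fx=5,fy=5,interpolation=cv2.INTER_CUBIC)
cv2.imwrite('pics/c5.png',np.hstack([c(a,315,150),c(b,275,80)]))"
```

```text
t 10.5 tcp [ 0.5548 -0.0549  0.2025] F [ 0.3  0.7 -0.4] M [ 0.05 -0.03  0.03] w 0.0147 gf 60.7 yaw -22.5
offset [-0.002 -0.019  0.15 ] rot [ 0.0006  0.0013 -0.0017]
```

View pics/c5.png

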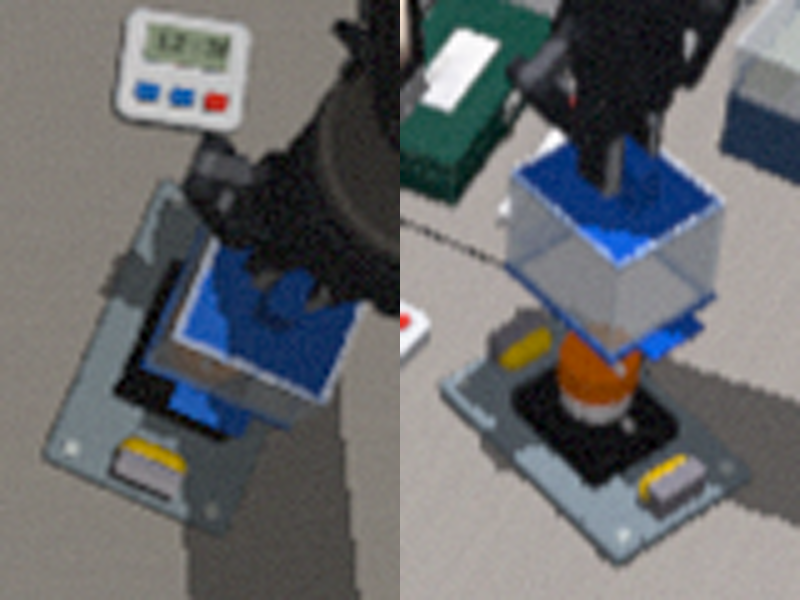

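The cover hangs upright above the jar. In the side crop its roof corners are at (515,172), (622,262) and (722,205). I'll check tilt, height and centring numerically.

Run:
```python
from h import *
s=load('side'); t=load('top')
q=np.array([world(s,275+(x+.5)/5-.5,80+(y+.5)/5-.5,.195) for x,y in[(113,172),(222,262),(322,205)]])
print('side centre',((q[0]+q[2])/2).round(4),'edges',np.linalg.norm(q[0]-q[1]),np.linalg.norm(q[2]-q[1]),'yaw',np.degrees(np.arctan2(*(q[0]-q[1])[1::-1])))
for n,d in(('top',t),('side',s)):
    v,u=np.mgrid[0:420,0:560]; z=d['z_map']; r=np.stack([(u-d['cx'])/f(d),(v-d['cy'])/f(d),np.ones_like(z)],-1)*z[...,None]
    w=((r-d['t'])@d['R'])[z>0]
    hs=cv2.cvtColor(d['frame'],cv2.COLOR_RGB2HSV)[z>0]
    m=(np.hypot(w[:,0]-.555,w[:,1]+.055)<.065)&(abs(w[:,2]-.195)<.008)
    p=w[m]; print(n,m.sum(),cv2.minAreaRect((p[:,:2]*1000).astype(np.float32)),np.median(p[:,2]).round(4))
    A=np.c_[p[:,:2]-p[:,:2].mean(0),np.ones(len(p))]; c=np.linalg.lstsq(A,p[:,2],rcond=None)[0]; print('slope',c.round(4))
```

```text
side centre [ 0.5531 -0.0525  0.195 ] edges 0.07986442793228067 0.06360415843646698 yaw -20.785897639973296
top 601 ((539.0315551757812, -49.42030334472656), (70.09407806396484, 50.11558151245117), 67.46705627441406) 0.195
slope [ 0.0227 -0.0171  0.1948]
side 567 ((553.8252563476562, -52.199546813964844), (73.61370849609375, 86.95582580566406), 69.07069396972656) 0.1959
slope [ 0.0066 -0.0325  0.1954]
```

```bash
python3 -c "
from h import *
go(.5555,-.0522,.148,-22.3)"
```

```text
t 10.6 tcp [ 0.5551 -0.0521  0.203 ] F [ 0.3  0.4 -0.9] M [ 0.03  0.02 -0.03] w 0.0148 gf 60.7 yaw -22.25
offset [ 0.004 -0.001  0.367] rot [-0.0001  0.0011  0.0004]
```

Request:
drive_tool --rows '[{"offset": [0.004, 0, 0.1], "rotation": [0, 0.001, 0], "claw": 0}, {"offset": [0.004, 0, 0.2], "rotation": [0, 0.001, 0], "claw": 0}, {"offset": [0.004, 0, 0.3], "rotation": [0, 0.001, 0], "claw": 0}, {"offset": [0.004, 0, 0.4], "rotation": [0, 0.001, 0], "claw": 0}, {"offset": [0.004, 0, 0.48], "rotation": [0, 0.001, 0], "claw": 0}, {"offset": [0.004, 0, 0.53], "rotation": [0, 0.001, 0], "claw": 0}, {"offset": [0.004, 0, 0.56], "rotation": [0, 0.001, 0], "claw": 0}, {"offset": [0.004, 0, 0.56], "rotation": [0, 0.001, 0], "claw": 0}, {"offset": [0.004, 0, 0.56], "rotation": [0, 0.001, 0], "claw": 0}]'

```text
clock: 11.35
tcp_pos: [0.5566, -0.053, 0.1205]
orientation: [-3.082, 0.607, -0.004]
contact_force: [0.3, -1.2, -1.0]
grip_width: 0.0147
gripper_force: 60.8
```

```bash
python3 -c "
from h import *
go(.5555,-.0522,.089,-22.3)
b=snap('side')
cv2.imwrite('pics/c6.png',cv2.resize(cv2.cvtColor(b['frame'],cv2.COLOR_RGB2BGR)[90:210,265:365],None,fx=5,fy=5,interpolation=cv2.INTER_CUBIC))"
```

```text
t 11.35 tcp [ 0.5566 -0.053   0.1205] F [ 0.3 -1.2 -1. ] M [-0.04 -0.03 -0.01] w 0.0147 gf 60.8 yaw -22.28
offset [-0.009 -0.002  0.21 ] rot [-0.0003 -0.0011  0.0001]
```

View pics/c6.png

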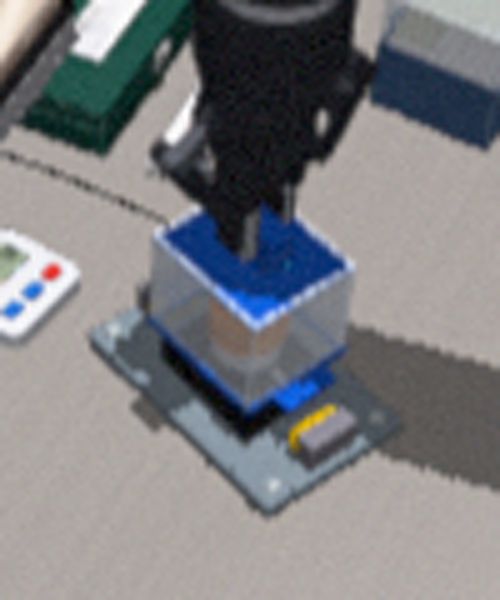

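The cover sits squarely over the jar, just above the plinth, with its near ear at (305,390) in line with the catch. I'll lower it onto the plinth with a firmer grip.

Request:
drive_tool --rows '[{"offset": [-0.004, 0, 0.02], "rotation": [0, 0, 0], "claw": 0}, {"offset": [-0.004, 0, 0.04], "rotation": [0, 0, 0], "claw": 0}, {"offset": [-0.004, 0, 0.06], "rotation": [0, 0, 0], "claw": 0}, {"offset": [-0.004, 0, 0.08], "rotation": [0, 0, 0], "claw": 0}, {"offset": [-0.004, 0, 0.08], "rotation": [0, 0, 0], "claw": 0}, {"offset": [-0.004, 0, 0.08], "rotation": [0, 0, 0], "claw": 0}]' --force 100

```text
clock: 11.9
tcp_pos: [0.5556, -0.053, 0.108]
orientation: [3.082, -0.608, 0.002]
contact_force: [0.3, 0.5, -1.1]
grip_width: 0.0138
gripper_force: 101.0
```

```bash
python3 -c "
from h import *
go(.5555,-.0522,.089,-22.3)"
```

```text
t 11.9 tcp [ 0.5556 -0.053   0.108 ] F [ 0.3  0.5 -1.1] M [ 0.01  0.02 -0.03] w 0.0138 gf 101.0 yaw -22.3
offset [-0.003 -0.005  0.126] rot [-0.0001 -0.0007 -0.    ]
```

Request:
drive_tool --rows '[{"offset": [0, 0, 0.015], "rotation": [0, 0, 0], "claw": 0}, {"offset": [0, 0, 0.03], "rotation": [0, 0, 0], "claw": 0}, {"offset": [0, 0, 0.045], "rotation": [0, 0, 0], "claw": 0}, {"offset": [0, 0, 0.06], "rotation": [0, 0, 0], "claw": 0}, {"offset": [0, 0, 0.06], "rotation": [0, 0, 0], "claw": 0}]'

```text
clock: 12.32
tcp_pos: [0.556, -0.0526, 0.0997]
orientation: [-3.082, 0.607, -0.004]
contact_force: [-0.1, 0.6, 2.6]
grip_width: 0.0143
gripper_force: 101.9
```

Request:
drive_tool --rows '[{"offset": [0, 0, 0.015], "rotation": [0, 0, 0], "claw": 0}, {"offset": [0, 0, 0.03], "rotation": [0, 0, 0], "claw": 0}, {"offset": [0, 0, 0.045], "rotation": [0, 0, 0], "claw": 0}, {"offset": [0, 0, 0.06], "rotation": [0, 0, 0], "claw": 0}, {"offset": [0, 0, 0.06], "rotation": [0, 0, 0], "claw": 0}, {"offset": [0, 0, 0.06], "rotation": [0, 0, 0], "claw": 0}]'

```text
clock: 12.82
tcp_pos: [0.5556, -0.0532, 0.0897]
orientation: [3.082, -0.608, 0.002]
contact_force: [-0.3, 0.1, -2.1]
grip_width: 0.0138
gripper_force: 101.1
```

```bash
python3 -c "
from h import *
go(.5555,-.0522,.089,-22.3)"
```

```text
t 12.82 tcp [ 0.5556 -0.0532  0.0897] F [-0.3  0.1 -2.1] M [-0.02  0.15 -0.05] w 0.0138 gf 101.1 yaw -22.31
offset [-0.003 -0.006  0.005] rot [ 0.0001 -0.0007 -0.0001]
```

The catches snapped at a TCP height of about 0.09. Next I'll press gradually to about 12 N.

Request:
drive_tool --rows '[{"offset": [0, 0, 0.006], "rotation": [0, 0, 0], "claw": 0}, {"offset": [0, 0, 0.012], "rotation": [0, 0, 0], "claw": 0}, {"offset": [0, 0, 0.012], "rotation": [0, 0, 0], "claw": 0}, {"offset": [0, 0, 0.012], "rotation": [0, 0, 0], "claw": 0}]'

```text
clock: 13.15
tcp_pos: [0.5557, -0.0534, 0.0893]
orientation: [3.082, -0.608, 0.003]
contact_force: [-4.7, -0.3, 9.1]
grip_width: 0.0143
gripper_force: 102.7
```

Request:
drive_tool --rows '[{"offset": [0, 0, 0.006], "rotation": [0, 0, 0], "claw": 0}, {"offset": [0, 0, 0.006], "rotation": [0, 0, 0], "claw": 0}, {"offset": [0, 0, 0.006], "rotation": [0, 0, 0], "claw": 0}]'

```text
clock: 13.4
tcp_pos: [0.5557, -0.0534, 0.0893]
orientation: [3.082, -0.608, 0.003]
contact_force: [-7.7, -0.6, 16.8]
grip_width: 0.0139
gripper_force: 103.8
```

Request:
drive_tool --rows '[{"offset": [0, 0, -0.003], "rotation": [0, 0, 0], "claw": 0}, {"offset": [0, 0, -0.003], "rotation": [0, 0, 0], "claw": 0}, {"offset": [0, 0, -0.003], "rotation": [0, 0, 0], "claw": 0}, {"offset": [0, 0, -0.003], "rotation": [0, 0, 0], "claw": 0}]'

```text
clock: 13.73
tcp_pos: [0.5557, -0.0534, 0.0893]
orientation: [3.082, -0.608, 0.003]
contact_force: [-5.7, -1.3, 13.0]
grip_width: 0.0139
gripper_force: 103.2
```

```bash
python3 -c "
from h import *
b=snap('side')
cv2.imwrite('pics/c7.png',cv2.resize(cv2.cvtColor(b['frame'],cv2.COLOR_RGB2BGR)[90:210,265:365],None,fx=5,fy=5,interpolation=cv2.INTER_CUBIC))
go(.5555,-.0522,.089,-22.3)"
```

```text
t 13.78 tcp [ 0.5557 -0.0534  0.0893] F [-6.1 -1.4 12.5] M [0.12 1.36 0.03] w 0.0138 gf 103.2 yaw -22.33
offset [-0.004 -0.007  0.002] rot [ 0.     -0.001  -0.0002]
```

View pics/c7.png

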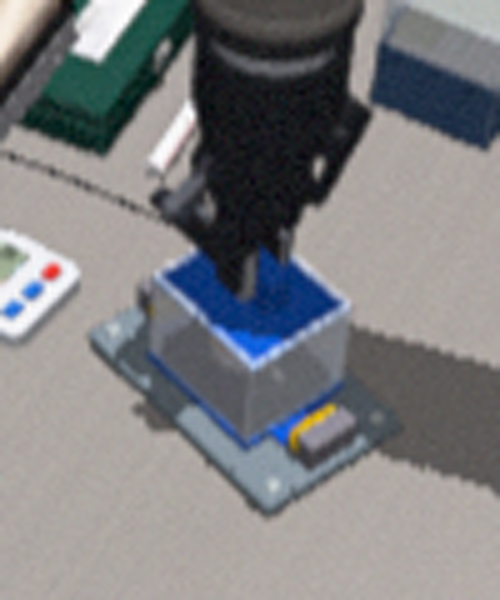

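The cover is down on the deck and the near ear at (290,430) is under the yellow catch. The push is 12.5 N and the TCP height matches the seat, so I'm handing in.

```bash
python3 -c "
from h import *
print(hand_in())"
```

```text
the job is handed in; nothing more can be done
None
```

The job is handed in with no verdict returned: the cap was turned to its hard stop, the cover is down at its seat height with the near catch seen over its ear (the far one was hidden), and the gripper is still holding the knob and pressing with about 12.5 N.

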